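# Flip the compact shut so the vanity drawer can close

## Robot

A 7-joint arm with a two-finger parallel gripper is mounted at the origin on the work surface. World frame = base frame: x ahead of the robot, y to its left, z up, the work surface at z = 0. Lengths are in m, angles in rad, forces in N, time in s.
With the tool pointing down it reaches from about 0.425 to 0.925 m from the base axis. Payload 6.8 kg.
Tool frame: the origin (TCP) lies midway between the tips of the shut fingers; the grasp point (between the pads) lies 19 mm behind it; z points along the fingers, y is the line along which they close (so a half turn about z gives the same grasp; the last joint's range is limited). The gripper opens to 85 mm and grips with 20 to 120 N. Pads are 22 mm wide; open, the fingers measure 114 mm over their backs; the gripper's body (76 mm by 85 mm) begins 54 mm behind the grasp point. The pads swing forward as they close: fully open they stand 13 mm farther back than shut.
Start: joints at [-1.367, 0.477, 0.022, 1.555, -0.011, 1.109, -0.083], TCP at [0.207, 0.642, 0.231] pointing down, gripper open.
Joint ranges: [-2.96, 2.96], [-0.34, 2.1], [-1.41, 1.46], [0.24, 2.44], [-1.37, 4.51], [0.17, 1.92], [-2.96, 2.96]. Speed limits (rad/s): [2.39, 2.39, 3.14, 3.14, 3.14, 3.14, 3.14].

## Interface

Orientations are given as a unit quaternion [w, x, y, z].
In Python, from station import * gives the robot as it stands. The module is installed in compiled form; this text tells all that it offers.
- The arm moves only by the shell command python3 -m jog 'ROWS' [OPENING] [FORCE]. ROWS is JSON, a list of rows, each an object of numbers: "x", "y", "z": the shift along the tool's x, y, z in m; "ax", "ay", "az": the turn, a rotation vector about the tool's x, y, z in rad. In form: [{"x": .., "y": .., "z": .., "ax": .., "ay": .., "az": ..}, ...]. A call has 1 to 12 rows; each row is the pose to reach, as a shift and turn from the pose commanded when the call began, along the tool's axes at that moment; what a row does not reach only later rows make up. A row lasts 1/10 s, in which the tool goes at most 50 mm and 8.59 degrees, less where a joint would pass 70% of its speed; a pose out of reach is approached as far as the arm can. A call with a gripper value outside its range is refused whole. OPENING is the opening, from 0 (shut) to 1 (fully open), set as the call begins (- or left out, the last holds). The fingers move at their own pace and stop on an object; FORCE is the grip in N (left out, the last holds). Time passes only in rows, so rows that repeat a pose let the fingers close. It gives the time, the measured TCP pose, the force, the opening and the grip force at its end, in the units of the state.
- get_obs(): the state, without advancing time (a new reading comes with each control period).
- read_camera(name): name is "scene" or "top" or "wrist"; returns the picture (480x640x3 uint8, red, green, blue); there is no depth.
- camera_params(name): a dict with "K" (3x3 intrinsics, pixels), "D" ([k1, k2, p1, p2, k3] as OpenCV has them; the pictures are not rectified), "origin" and "attitude" of the camera in the world. Camera axes: x right, y up, looking along -z (the intrinsics and any distortion apply to the point x, -y, -z); pixel columns grow to the right and rows downward; lengths in m; the calibration is good to about 2 mm. A picture is of the moment at which its call begins: read the wrist's pose just before it. camera_params takes no time and is no camera call; for the wrist camera it gives the pose at the moment of the call.
- hand_in(): hands the job in; it is judged then, once.
The state is a dict: "t": time; "q": joint angles; "joint_vel": joint speeds; "joint_torque": joint torques, N m; "eef_pos": TCP position; "tool_rot": TCP orientation; "contact_force": force on the tool from outside, world axes, zero at the start; "torque": the same for the moment, N m; "gripper_width": opening from 0.0 (shut) to 1.0 (fully open); "grasp_force": force on a finger pad.
Only numpy, scipy, OpenCV 4.12 (cv2) and the standard library are available. Lean on these libraries where they do the work, as an engineer would, in place of code of your own. Each camera call takes 0.05 s, during which the arm holds its last target. There are 200 camera calls.

## Task

The slim vanity drawer cannot go in because the compact in it stands open. With a fingertip, flip the compact's lid over and press it shut, then push the drawer fully home without slamming it. Pick nothing up, and leave the other things as they are.

Things in the scene. Friction and masses are not known exactly. Their poses are not given: they have to be found in the camera images.
- compact: Round pink plastic compact, loose in one of the drawer's three compartments, 0.1 kg; 76 mm across, base 11 mm high, 18 mm when shut. Origin: centre of its underside, on the drawer floor. Its z is up; its x points from the centre to the hinge, within about 65 degrees of world +x (towards the drawer's front).
- compact_lid (a joint): The compact's lid, a round plate 76 mm across, 6.5 mm thick, mirror inside. 0 = shut flat; grows in rad as it opens (1.57 = upright, more = leaning back beyond the hinge; stop at 2.15). Starts 1.6 to 2.0. The stiff friction hinge (about 0.013 N m) holds it at any angle: it does not fall shut, it must be pushed all the way down.
- compact_hinge (a point): Middle of the hinge axis, at the rim of the compact's base, 38 mm from its centre along its own x and 11.5 mm above its underside. The axis is level, along the compact's own y. The lid's inner (mirror) face lies on the axis, its outside 6.5 mm farther out.
- lid_edge (a point): The lid's free edge opposite the hinge, 76 mm from the hinge axis, at about half the lid's thickness.
- drawer (a joint): Slim white drawer beneath the counter's front edge. 0 = fully home; grows in m as it comes out, towards world +x, away from the robot (stop at 0.19). Starts 0.15 to 0.18 out. It slides with about 2 N of friction and stays where it is left.
- drawer_pull (a point): Middle of the outer face (looking to +x) of the aluminium edge pull, a strip 240 mm long (along y) and 14 mm high along the top of the drawer's front. It stands 10 mm proud of the white front panel (400 mm wide, 16 mm thick, 56 mm high), whose top is 7 mm above this point and whose bottom is 49 mm below.
- drawer_floor (a point): Top of the drawer's floor at the middle of the front panel's inner face. The inside is 360 mm wide (y) and 320 mm deep (to -x), with side walls 28 mm high and two dividers along x, 24 mm high and 4 mm thick, at 60 mm either side of the middle: three equal compartments, open at the top.
- counter_edge (a point): Middle of the top front edge of the porcelain counter (runs along y, 20 mm thick, top at z = 0). With the drawer home, the pull's outer face is 17 mm and the front panel 7 mm beyond this edge in x, so a finger can push the drawer home from outside.
- roller: Silicone face roller lying along x in another compartment of the drawer, 120 mm long, 48 mm wide, 22 mm high: cream handle and a ribbed grey barrel. Origin: middle of its underside. To be left lying there.
- pusher: Stainless cuticle pusher lying along x in another compartment of the drawer, 115 mm long, 6 mm thick. Origin: middle of its underside. To be left lying there.
- hairbrush: Wooden paddle hairbrush lying bristles up on the counter, 222 mm long, 68 mm wide, 32 mm high. Origin: underside, near the neck. To be left alone.
- cream_jar: White jar with a metal cap, 64 mm across, 48 mm high, on the counter. Origin: centre of its underside. To be left alone.
- perfume: Amber glass perfume bottle with a black cap, 32 x 55 mm, 102 mm high, on the counter. Origin: centre of its underside. To be left alone.
- soap_pump: White ceramic soap dispenser with a steel pump, 68 mm across, 178 mm high, on the counter by the basin. Origin: centre of its underside. To be left alone.
- tumbler: White ceramic tumbler with two toothbrushes, 72 mm across, 185 mm high, on the counter at the robot's right. Origin: centre of its underside. To be left alone.
Not all that is in view belongs to the job. What is shaped like the compact but orange is not meant.

How it is judged:
On the way, in this order (a step that is already met when the one before it is completed fails the run):
1. the compact's lid is shut while the drawer still stands open (value of joint compact_lid below 0.06 rad and value of joint drawer above 0.1 m), for 0.2 s.
2. the drawer is pushed home with the shut compact in it (value of joint drawer below 0.006 m and value of joint compact_lid below 0.06 rad), for 0.2 s.
At the end, for the whole second after the job is handed in: The drawer is home to within 6 mm; the compact lies flat and still in it with its lid shut to within 0.06 rad; the face roller and cuticle pusher still lie flat in the drawer; nothing on the counter has moved 30 mm or tipped (all of step 2 and angle between compact's own z axis and vertical below 0.1 rad and linear speed of compact below 0.02 m/s and height (world z) of each of compact, roller, pusher below -0.035 m and angle between each of hairbrush, cream_jar, perfume, soap_pump, tumbler, roller, pusher's own z axis and vertical below 0.3 rad and distance of each of hairbrush, cream_jar, perfume, soap_pump, tumbler from where it was at the start of the episode below 0.03 m); the robot touches nothing.
It fails at once if the drawer is pushed in while the compact still stands open (value of joint drawer below 0.09 m and value of joint compact_lid above 0.2 rad).
It fails at once if the drawer is slammed (faster than 0.6 m/s inwards) (velocity of joint drawer below -0.6 m/s).
It fails at once if the compact is lifted or carried (15 mm off the drawer floor) or tipped over (height (world z) of compact above -0.037 m or angle between compact's own z axis and vertical above 0.6 rad).
It fails at once if the roller or the cuticle pusher is lifted out, or shoved 50 mm about the open drawer (height (world z) of any of roller, pusher above -0.022 m or (value of joint drawer above 0.145 m and distance of any of roller, pusher from where it was at the start of the episode above 0.05 m)).
It fails at once if something on the counter is knocked or moved 30 mm (distance of any of hairbrush, cream_jar, perfume, soap_pump, tumbler from where it was at the start of the episode above 0.03 m).
It also fails if it takes over 48 s, if anything falls off the work surface, if the arm or the gripper's body presses on something with over 40 N, if the wrist force passes 120 N, or if a joint passes its speed limit or range.

## Working session

There is one attempt and no reset: what is moved stays moved. The work goes in short steps, Python scripts to look and compute and a shell command to move; the robot and the scene stay as the last step left them, time stands still between calls to the robot, and variables do not carry over. Pictures are saved under pics/ and viewed, at most 10 in all, crops included, and the job is handed in when it is done.

```bash
mkdir -p pics
python3 - <<'E'
from station import *
import cv2
o=get_obs();print(o)
for n in("scene","top"):
    im=read_camera(n);cv2.imwrite(f"pics/{n}0.png",im[:,:,::-1]);print(n,camera_params(n))
E
```

```text
{'t': 0.0, 'q': array([-1.36707996,  0.47780184,  0.02232016,  1.55645279, -0.0114906 ,
        1.10927533, -0.08309629]), 'joint_vel': array([-0.00127902, -0.00161624,  0.00040125,  0.00131288,  0.00030233,
        0.00023159,  0.00086637]), 'joint_torque': array([ 3.60574522e-04, -5.96455085e+01,  1.60820302e+00, -2.81197643e+01,
        1.24971653e-02,  9.41689534e-03, -6.24309948e-06]), 'eef_pos': array([0.2069068 , 0.64189074, 0.2303236 ]), 'tool_rot': array([-7.39298658e-05,  1.55254109e-01,  9.87874154e-01, -9.01647044e-04]), 'contact_force': array([-0.01363649,  0.56836671, -0.70893302]), 'torque': array([ 0.01023713,  0.01147565, -0.04158834]), 'grasp_force': 0.0, 'gripper_width': 0.9988594910752528}
scene {'K': array([[527.3032914 ,   0.        , 316.89899118],
       [  0.        , 527.3032914 , 235.7430133 ],
       [  0.        ,   0.        ,   1.        ]]), 'D': array([0.0447519, 0.       , 0.       , 0.       , 0.       ]), 'origin': array([0.97502819, 0.6147754 , 1.19787824]), 'attitude': array([0.33479278, 0.10185411, 0.27402365, 0.89579605])}
top {'K': array([[571.39013564,   0.        , 317.22876901],
       [  0.        , 571.39013564, 238.97554794],
       [  0.        ,   0.        ,   1.        ]]), 'D': array([-0.0677508,  0.       ,  0.       ,  0.       ,  0.       ]), 'origin': array([0.28216554, 0.00378678, 1.71604306]), 'attitude': array([ 0.71282075,  0.03030976, -0.03714821, -0.69970559])}
```

View pics/scene0.png

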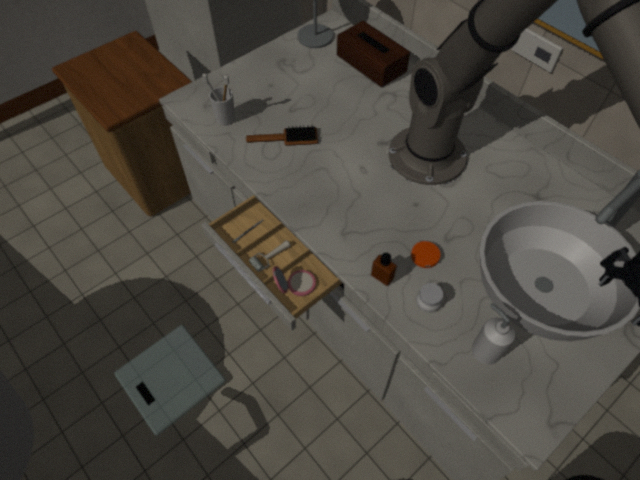

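View pics/top0.png

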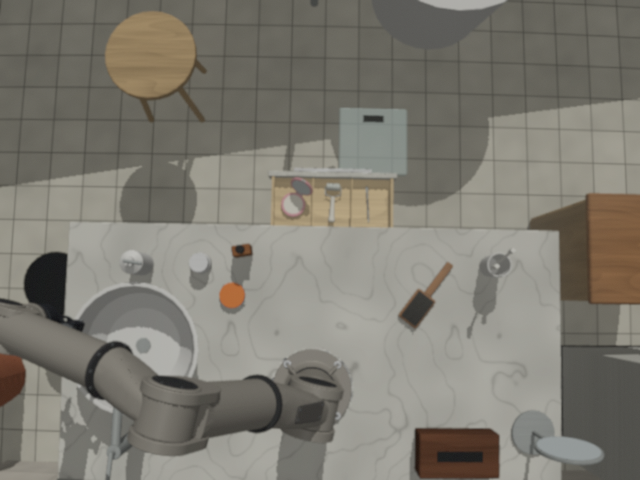

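The scene picture shows the compact at about (300,282) and its lid at (281,278). In the top picture the drawer spans columns 270–395 and rows 172–228. The pink compact is at (292,205), in the robot's left compartment, with its lid towards the front at (302,188). The roller is in the middle compartment and the pusher in the right one. Next I'll enlarge both views.

```bash
cat > h.py <<'E'
import numpy as np,cv2
from station import *
from scipy.spatial.transform import Rotation as R
def rot(q): return R.from_quat(np.r_[q[1:],q[0]])
def ray(c,uv):
    p=cv2.undistortPoints(np.array([[uv]],float),c["K"],c["D"])[0,0]
    return rot(c["attitude"]).apply([p[0],-p[1],-1])
def at(c,uv,z):
    d=ray(c,uv); return c["origin"]+d*(z-c["origin"][2])/d[2]
def proj(c,P):
    P=rot(c["attitude"]).inv().apply(np.atleast_2d(P)-c["origin"])
    return cv2.projectPoints(P*[1,-1,-1],np.zeros(3),np.zeros(3),c["K"],c["D"])[0][:,0]
def tri(c1,u1,c2,u2):
    d1,d2=ray(c1,u1),ray(c2,u2); s=np.linalg.lstsq(np.c_[d1,-d2],c2["origin"]-c1["origin"],rcond=None)[0]
    a=c1["origin"]+d1*s[0];b=c2["origin"]+d2*s[1]; return (a+b)/2,np.linalg.norm(a-b)
E
python3 - <<'E'
from h import *
t=cv2.imread("pics/top0.png")[165:240,260:405];s=cv2.imread("pics/scene0.png")[190:330,195:350]
t=cv2.resize(t,None,fx=4,fy=4,interpolation=3);s=cv2.resize(s,None,fx=4,fy=4,interpolation=3)
t=cv2.convertScaleAbs(t,alpha=1.3);s=cv2.convertScaleAbs(s,alpha=1.6)
cv2.imwrite("pics/tc.png",t);cv2.imwrite("pics/sc.png",s)
E
```

```text
(no output)
```

View pics/tc.png

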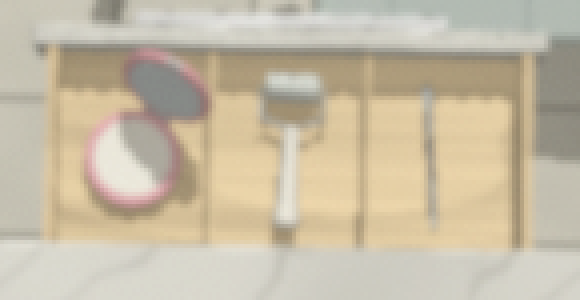

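View pics/sc.png

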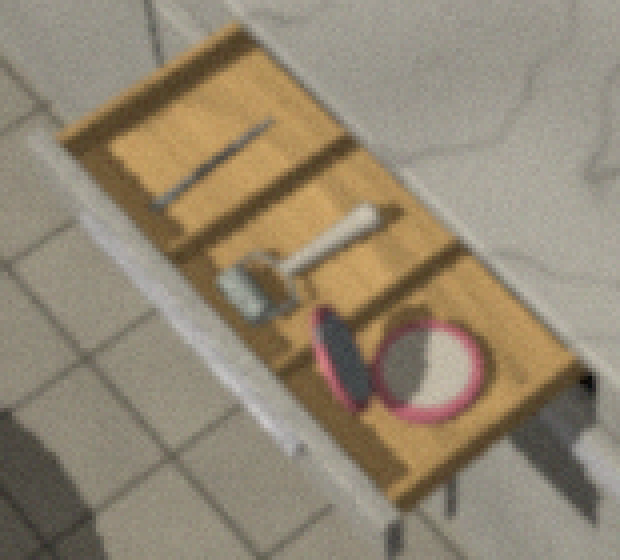

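The top crop shows the base centred at crop (132,160), which is picture (293,205), and the lid centre at crop (168,86), which is (302,186.5). In the scene crop the base centre is (430,371), picture (302.5,282.8), and the lid centre is (342,360), picture (280.5,280).

Run:
```python
from h import *
np.set_printoptions(precision=4,suppress=True)
T=camera_params("top");S=camera_params("scene")
t=lambda u,v:(260+(u-1.5)/4,165+(v-1.5)/4); s=lambda u,v:(195+(u-1.5)/4,190+(v-1.5)/4)
bt=at(T,t(132,160),-.041);bs=at(S,s(430,371),-.041);print("base",bt,bs,tri(T,t(132,160),S,s(430,371)))
lt,e=tri(T,t(168,86),S,s(342,360));print("lid",lt,e)
# model fit: lid centre given base, yaw, angle
from scipy.optimize import least_squares
def pts(p):
    x,y,yw,a=p; c=np.array([x,y,-.0405]); d=np.array([np.cos(yw),np.sin(yw),0])
    h=c+.038*d; u=-np.cos(a)*d+np.sin(a)*np.array([0,0,1])
    return np.array([c,h+.038*u])
def f(p):
    P=pts(p); return np.r_[(proj(T,P)-[t(132,160),t(168,86)]).ravel(),(proj(S,P)-[s(430,371),s(342,360)]).ravel()]
r=least_squares(f,[*bt[:2],-.5,1.8],x_scale=[.01,.01,.2,.2]);print(r.x,r.fun)
p=r.x;d=np.array([np.cos(p[2]),np.sin(p[2])]);print("hinge",p[:2]+.038*d,"edge",p[:2]+.038*d-np.cos(p[3])*.076*d,-.0405+.076*np.sin(p[3]))
# drawer: pull face, panel top outer ends, counter edge
print("counter edge",at(T,t(300,243),0),at(S,s(415,190),0))
for uv in[(36,33),(548,33)]:print("panel end",at(T,t(*uv),-.003))
for uv in[(132,18),(450,18)]:print("pull",at(T,t(*uv),-.003))
for uv in[(300,450),(82,215)]:print("pullS",at(S,s(*uv),-.003))
for uv in[(55,50),(528,50),(212,50),(365,50)]:print("inner",at(T,t(*uv),-.024))
```

```text
base [ 0.5563  0.0667 -0.041 ] [ 0.5566  0.0707 -0.041 ] (array([ 0.556 ,  0.0678, -0.0454]), np.float64(0.0026854362378587403))
lid [ 0.6073  0.0405 -0.0068] 0.0035519011435130457
[ 0.5564  0.0689 -0.5131  2.1243] [-0.7127 -0.0982 -0.3888  0.6139 -0.4108 -0.5745 -0.5474  0.0758]
hinge [0.5895 0.0502] edge [0.6244 0.0306] 0.024151952458961824
counter edge [ 0.4889 -0.0632  0.    ] [ 0.4875 -0.0258  0.    ]
panel end [ 0.6471  0.1409 -0.003 ]
panel end [ 0.6552 -0.2512 -0.003 ]
pull [ 0.6601  0.0678 -0.003 ]
pull [ 0.6652 -0.1758 -0.003 ]
pullS [ 0.668   0.0769 -0.003 ]
pullS [ 0.67   -0.1601 -0.003 ]
inner [ 0.6384  0.1275 -0.024 ]
inner [ 0.646  -0.2388 -0.024 ]
inner [ 0.6408  0.0062 -0.024 ]
inner [ 0.6432 -0.1122 -0.024 ]
```

Both measurements agree:

| Item | Measured value |
|---|---|
| Base centre | (0.556, 0.069) |
| Yaw | about -0.51 |
| Hinge | (0.590, 0.050) |
| Lid edge | (0.62, 0.03, 0.025) |
| Drawer out | about 0.163 |

I'll shut the fingers and move to a hover beyond the lid.

```bash
python3 -m jog '[{"x":-0.03,"y":-0.03,"z":0,"az":0.02},{"x":-0.08,"y":-0.06,"az":0.05},{"x":-0.12,"y":-0.09,"az":0.08},{"x":-0.16,"y":-0.12,"az":0.1},{"x":-0.2,"y":-0.15,"az":0.12},{"x":-0.24,"y":-0.18,"az":0.14},{"x":-0.28,"y":-0.21,"az":0.16},{"x":-0.32,"y":-0.24,"az":0.18},{"x":-0.36,"y":-0.27,"az":0.203},{"x":-0.4,"y":-0.3,"az":0.203},{"x":-0.44,"y":-0.33,"az":0.203},{"x":-0.44,"y":-0.33,"az":0.203}]' 0 20
python3 - <<'E'
from h import *
o=get_obs();M=rot(o["tool_rot"]).as_matrix();print(o["eef_pos"],M.round(3).tolist(),(M.T@(np.array([.65,.016,.13])-o["eef_pos"])).round(3))
E
```

```text
[0.20688549 0.64194838 0.23043546] [[-0.952, 0.307, -0.0], [0.307, 0.952, -0.002], [-0.0, -0.002, -1.0]] [-0.614 -0.46   0.101]validation failed for argument at $[0]...
```

```bash
python3 -m jog '[{"x":-0.03,"y":-0.03,"z":0.0,"ax":0.0,"ay":0.0,"az":0.02},{"x":-0.08,"y":-0.06,"z":0.0,"ax":0.0,"ay":0.0,"az":0.05},{"x":-0.12,"y":-0.09,"z":0.0,"ax":0.0,"ay":0.0,"az":0.08},{"x":-0.16,"y":-0.12,"z":0.0,"ax":0.0,"ay":0.0,"az":0.1},{"x":-0.2,"y":-0.15,"z":0.0,"ax":0.0,"ay":0.0,"az":0.12},{"x":-0.24,"y":-0.18,"z":0.0,"ax":0.0,"ay":0.0,"az":0.14},{"x":-0.28,"y":-0.21,"z":0.0,"ax":0.0,"ay":0.0,"az":0.16},{"x":-0.32,"y":-0.24,"z":0.0,"ax":0.0,"ay":0.0,"az":0.18},{"x":-0.36,"y":-0.27,"z":0.0,"ax":0.0,"ay":0.0,"az":0.203},{"x":-0.4,"y":-0.3,"z":0.0,"ax":0.0,"ay":0.0,"az":0.203},{"x":-0.44,"y":-0.33,"z":0.0,"ax":0.0,"ay":0.0,"az":0.203},{"x":-0.44,"y":-0.33,"z":0.0,"ax":0.0,"ay":0.0,"az":0.203}]' 0 20
cat > to.py <<'E'
from h import *
import sys
o=get_obs();M=rot(o["tool_rot"]).as_matrix();print(round(o["t"],1),o["eef_pos"].round(4),M.round(3).tolist(),o["contact_force"].round(1),(M.T@(np.array(list(map(float,sys.argv[1:4])))-o["eef_pos"])).round(4))
E
python3 to.py .65 .016 .13
```

```text
t: 1.3
eef_pos: [0.5277, 0.1862, 0.2313]
tool_rot: [0.001, 0.259, 0.966, -0.001]
contact_force: [0.0, -0.5, 0.3]
gripper_width: 0.001
grasp_force: 0.0
1.3 [0.5277 0.1862 0.2313] [[-0.866, 0.501, 0.002], [0.501, 0.866, -0.003], [-0.003, -0.002, -1.0]] [ 0.  -0.5  0.3] [-0.1908 -0.0859  0.102 ]
```

```bash
python3 -m jog '[{"x":-0.04,"y":-0.018,"z":0.0,"ax":0.0,"ay":0.0,"az":0.0},{"x":-0.08,"y":-0.036,"z":0.01,"ax":0.0,"ay":0.0,"az":0.0},{"x":-0.12,"y":-0.054,"z":0.03,"ax":0.0,"ay":0.0,"az":0.0},{"x":-0.16,"y":-0.072,"z":0.05,"ax":0.0,"ay":0.0,"az":0.0},{"x":-0.19,"y":-0.086,"z":0.07,"ax":0.0,"ay":0.0,"az":0.0},{"x":-0.19,"y":-0.086,"z":0.1,"ax":0.0,"ay":0.0,"az":0.0},{"x":-0.19,"y":-0.086,"z":0.1,"ax":0.0,"ay":0.0,"az":0.0}]'
python3 to.py .65 .016 .012
python3 - <<'E'
from h import *
c=camera_params("wrist");im=read_camera("wrist");cv2.imwrite("pics/w1.png",cv2.convertScaleAbs(im[:,:,::-1],alpha=1.3));print(c)
np.save("w1.npy",c,allow_pickle=True)
p=[.5564,.0689,-.513]
print(proj(c,[[.5564,.0689,-.041],[.5895,.0502,-.0405],[.622,.032,.025],[.645,.0,-.003]]).round())
E
```

```text
t: 2.0
eef_pos: [0.6446, 0.0241, 0.1268]
tool_rot: [-0.004, 0.255, 0.967, -0.002]
contact_force: [-1.6, 1.4, 0.2]
gripper_width: -0.001
grasp_force: 0.0
2.0 [0.6446 0.0241 0.1268] [[-0.87, 0.494, -0.008], [0.494, 0.87, -0.001], [0.007, -0.005, -1.0]] [-1.6  1.4  0.2] [-0.0095 -0.0038  0.1148]
{'K': array([[400.88175658,   0.        , 321.63653771],
       [  0.        , 400.88175658, 245.35971578],
       [  0.        ,   0.        ,   1.        ]]), 'D': array([-0.00015306,  0.        ,  0.        ,  0.        ,  0.        ]), 'origin': array([0.58052276, 0.06174321, 0.26984021]), 'attitude': array([ 0.85508997, -0.12692285, -0.07108415,  0.49765327])}
[[316.  90.]
 [316. 144.]
 [315. 210.]
 [293. 251.]]
```

View pics/w1.png

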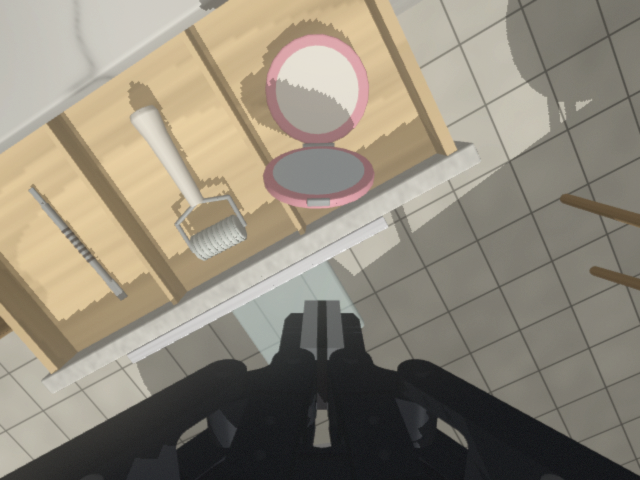

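The wrist picture shows the base at (317,90), the hinge at (318,146) and the lid edge at (318,203). They match the model's projections, and the fingers are in line with the hinge. I'll descend beyond the lid.

```bash
python3 -m jog '[{"x":-0.01,"y":-0.002,"z":0.03,"ax":0.0,"ay":0.0,"az":0.0},{"x":-0.01,"y":-0.002,"z":0.06,"ax":0.0,"ay":0.0,"az":0.0},{"x":-0.01,"y":-0.002,"z":0.09,"ax":0.0,"ay":0.0,"az":0.0},{"x":-0.01,"y":-0.002,"z":0.11,"ax":0.0,"ay":0.0,"az":0.0},{"x":-0.01,"y":-0.002,"z":0.11,"ax":0.0,"ay":0.0,"az":0.0},{"x":-0.01,"y":-0.002,"z":0.11,"ax":0.0,"ay":0.0,"az":0.0}]'
cat > d.py <<'E'
from h import *
o=get_obs();M=rot(o["tool_rot"]).as_matrix();h=np.array([.5895,.0502,-.0405]);d=np.array([.871,-.491,0])
v=o["eef_pos"]-h;print("t",round(o["t"],1),"TCP along d,lat,z rel hinge",(v@d).round(4),(v@[.491,.871,0]).round(4),v[2].round(4),"F",o["contact_force"].round(1))
E
python3 d.py
```

```text
t: 2.65
eef_pos: [0.6561, 0.0196, 0.0229]
tool_rot: [0.001, 0.254, 0.967, 0.001]
contact_force: [0.2, -0.5, 0.2]
gripper_width: 0.0
grasp_force: 0.0
t 2.6 TCP along d,lat,z rel hinge 0.0731 0.0061 0.0634 F [ 0.2 -0.5  0.2]
```

```bash
python3 -m jog '[{"x":0.008,"y":-0.003,"z":0.003,"ax":0.0,"ay":0.0,"az":0.0},{"x":0.016,"y":-0.006,"z":0.003,"ax":0.0,"ay":0.0,"az":0.0},{"x":0.024,"y":-0.006,"z":0.003,"ax":0.0,"ay":0.0,"az":0.0},{"x":0.032,"y":-0.006,"z":0.003,"ax":0.0,"ay":0.0,"az":0.0},{"x":0.040,"y":-0.006,"z":0.003,"ax":0.0,"ay":0.0,"az":0.0},{"x":0.048,"y":-0.006,"z":0.003,"ax":0.0,"ay":0.0,"az":0.0},{"x":0.056,"y":-0.006,"z":0.003,"ax":0.0,"ay":0.0,"az":0.0},{"x":0.064,"y":-0.006,"z":0.004,"ax":0.0,"ay":0.0,"az":0.0},{"x":0.072,"y":-0.006,"z":0.006,"ax":0.0,"ay":0.0,"az":0.0},{"x":0.08,"y":-0.006,"z":0.008,"ax":0.0,"ay":0.0,"az":0.0},{"x":0.089,"y":-0.006,"z":0.010,"ax":0.0,"ay":0.0,"az":0.0},{"x":0.089,"y":-0.006,"z":0.010,"ax":0.0,"ay":0.0,"az":0.0}]'
python3 d.py
python3 - <<'E'
from h import *
im=read_camera("wrist");cv2.imwrite("pics/w2.png",cv2.convertScaleAbs(im[:,:,::-1],alpha=1.3))
E
```

```text
t: 3.85
eef_pos: [0.5732, 0.0579, 0.0107]
tool_rot: [-0.001, 0.254, 0.967, -0.0]
contact_force: [-0.4, 0.5, 0.5]
gripper_width: -0.001
grasp_force: 0.0
t 3.9 TCP along d,lat,z rel hinge -0.018 -0.0013 0.0512 F [-0.4  0.5  0.5]
```

View pics/w2.png

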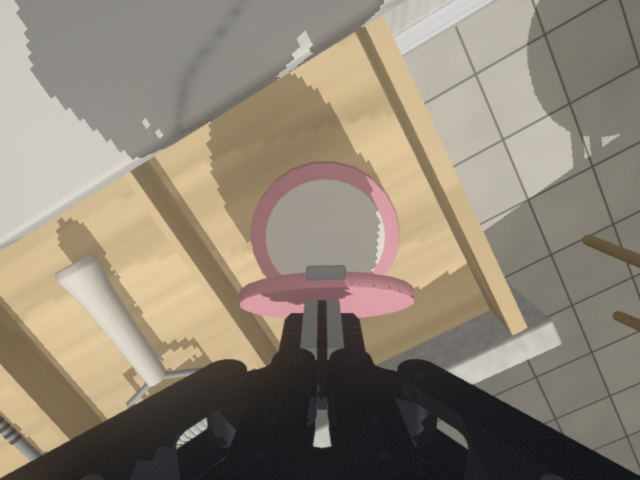

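The lid now leans inward, with its clasp at (325,272) over the base centre at (325,235), and the compact hasn't visibly shifted. I'll keep following the arc down.

```bash
python3 -m jog '[{"x":0.007,"y":0.0,"z":0.004,"ax":0.0,"ay":0.0,"az":0.0},{"x":0.014,"y":0.0,"z":0.010,"ax":0.0,"ay":0.0,"az":0.0},{"x":0.021,"y":0.0,"z":0.017,"ax":0.0,"ay":0.0,"az":0.0},{"x":0.025,"y":0.0,"z":0.023,"ax":0.0,"ay":0.0,"az":0.0},{"x":0.028,"y":0.0,"z":0.029,"ax":0.0,"ay":0.0,"az":0.0},{"x":0.030,"y":0.0,"z":0.035,"ax":0.0,"ay":0.0,"az":0.0},{"x":0.031,"y":0.0,"z":0.040,"ax":0.0,"ay":0.0,"az":0.0},{"x":0.031,"y":0.0,"z":0.040,"ax":0.0,"ay":0.0,"az":0.0},{"x":0.031,"y":0.0,"z":0.040,"ax":0.0,"ay":0.0,"az":0.0}]'
python3 d.py
python3 -m jog '[{"x":0.0,"y":0.0,"z":0.002,"ax":0.0,"ay":0.0,"az":0.0},{"x":0.0,"y":0.0,"z":0.004,"ax":0.0,"ay":0.0,"az":0.0},{"x":0.0,"y":0.0,"z":0.004,"ax":0.0,"ay":0.0,"az":0.0}]'
python3 d.py
```

```text
t: 4.8
eef_pos: [0.5482, 0.072, -0.0288]
tool_rot: [0.0, 0.255, 0.967, -0.0]
contact_force: [0.6, 0.0, 0.2]
gripper_width: -0.0
grasp_force: 0.0
t 4.8 TCP along d,lat,z rel hinge -0.0467 -0.0013 0.0117 F [0.6 0.  0.2]
t: 5.1
eef_pos: [0.5479, 0.0722, -0.0328]
tool_rot: [-0.0, 0.255, 0.967, -0.0]
contact_force: [0.2, 0.2, 0.3]
gripper_width: 0.001
grasp_force: 0.0
t 5.1 TCP along d,lat,z rel hinge -0.047 -0.0013 0.0077 F [0.2 0.2 0.3]
```

```bash
python3 -m jog '[{"x":0.0,"y":0.0,"z":0.001,"ax":0.0,"ay":0.0,"az":0.0},{"x":0.0,"y":0.0,"z":0.002,"ax":0.0,"ay":0.0,"az":0.0},{"x":0.0,"y":0.0,"z":0.002,"ax":0.0,"ay":0.0,"az":0.0}]'
python3 -m jog '[{"x":0.0,"y":0.0,"z":0.001,"ax":0.0,"ay":0.0,"az":0.0},{"x":0.0,"y":0.0,"z":0.001,"ax":0.0,"ay":0.0,"az":0.0}]'
python3 -m jog '[{"x":0.0,"y":0.0,"z":0.001,"ax":0.0,"ay":0.0,"az":0.0},{"x":0.0,"y":0.0,"z":0.001,"ax":0.0,"ay":0.0,"az":0.0}]'
python3 d.py
```

```text
t: 5.4
eef_pos: [0.5484, 0.0722, -0.0341]
tool_rot: [0.0, 0.255, 0.967, 0.0]
contact_force: [-0.2, 0.2, 6.7]
gripper_width: 0.002
grasp_force: 3.3
t: 5.6
eef_pos: [0.5495, 0.0722, -0.0343]
tool_rot: [0.001, 0.255, 0.967, 0.001]
contact_force: [-1.6, -0.3, 13.3]
gripper_width: -0.0
grasp_force: 6.4
t: 5.8
eef_pos: [0.5505, 0.0723, -0.0345]
tool_rot: [0.002, 0.255, 0.967, 0.001]
contact_force: [-1.2, -0.5, 18.7]
gripper_width: -0.001
grasp_force: 9.4
t 5.8 TCP along d,lat,z rel hinge -0.0448 0.0001 0.006 F [-1.2 -0.5 18.7]
```

The lid met firm resistance at z = -0.034, the height expected when shut. I'll lift, move out in front of the pull and check.

```bash
python3 -m jog '[{"x":0.0,"y":0.0,"z":-0.02,"ax":0.0,"ay":0.0,"az":0.0},{"x":0.0,"y":0.0,"z":-0.06,"ax":0.0,"ay":0.0,"az":0.0},{"x":0.0,"y":0.0,"z":-0.1,"ax":0.0,"ay":0.0,"az":-0.05},{"x":-0.03,"y":0.0,"z":-0.13,"ax":0.0,"ay":0.0,"az":-0.12},{"x":-0.06,"y":-0.005,"z":-0.15,"ax":0.0,"ay":0.0,"az":-0.2},{"x":-0.1,"y":-0.01,"z":-0.165,"ax":0.0,"ay":0.0,"az":-0.28},{"x":-0.14,"y":-0.015,"z":-0.165,"ax":0.0,"ay":0.0,"az":-0.36},{"x":-0.18,"y":-0.022,"z":-0.165,"ax":0.0,"ay":0.0,"az":-0.44},{"x":-0.21,"y":-0.027,"z":-0.165,"ax":0.0,"ay":0.0,"az":-0.51},{"x":-0.21,"y":-0.027,"z":-0.165,"ax":0.0,"ay":0.0,"az":-0.51},{"x":-0.21,"y":-0.027,"z":-0.165,"ax":0.0,"ay":0.0,"az":-0.51}]'
python3 to.py .72 -.056 -.005
python3 - <<'E'
from h import *
c=camera_params("wrist");im=read_camera("wrist");cv2.imwrite("pics/w3.png",cv2.convertScaleAbs(im[:,:,::-1],alpha=1.3));np.save("w3.npy",c,allow_pickle=True)
E
```

```text
t: 6.9
eef_pos: [0.717, -0.0553, 0.1276]
tool_rot: [-0.001, 0.003, 1.0, 0.0]
contact_force: [-0.4, 1.2, 0.0]
gripper_width: 0.0
grasp_force: 0.0
6.9 [ 0.717  -0.0553  0.1276] [[-1.0, 0.007, -0.001], [0.007, 1.0, 0.0], [0.001, 0.0, -1.0]] [-0.4  1.2  0. ] [-0.0031 -0.0008  0.1326]
```

View pics/w3.png

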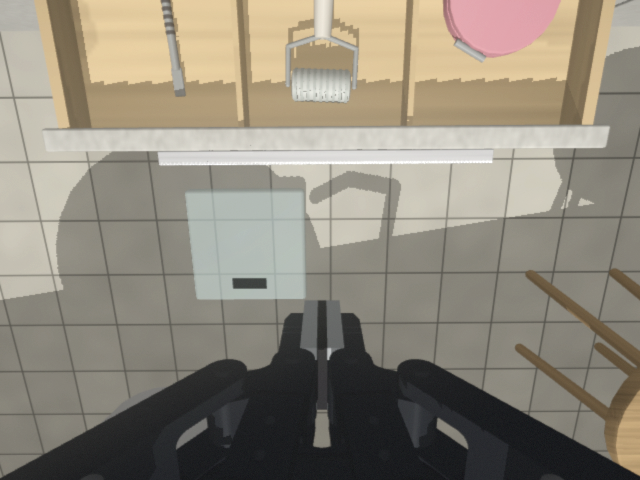

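The picture shows the compact shut at (500,20), with its pink top and its hinge facing forward. The pull strip spans columns 160–492 around row 160. The roller and pusher are undisturbed.

Run:
```python
from h import *
c=np.load("w3.npy",allow_pickle=True).item();print(c["origin"])
for z in(-.02,-.01,0):print(z,[at(c,u,z)[:2].round(4) for u in[(160,165),(492,162),(45,150),(608,147)]])
```

```text
[ 0.64210881 -0.05457035  0.27025374]
-0.02 [array([ 0.6704, -0.1697]), array([0.6701, 0.0669]), array([ 0.6593, -0.2495]), array([0.6603, 0.1475])]
-0.01 [array([ 0.6694, -0.1658]), array([0.6691, 0.0627]), array([ 0.6587, -0.2428]), array([0.6597, 0.1405])]
0 [array([ 0.6684, -0.1618]), array([0.6682, 0.0585]), array([ 0.6581, -0.2361]), array([0.6591, 0.1336])]
```

```bash
python3 -m jog '[{"x":-0.005,"y":0.0,"z":0.04,"ax":0.0,"ay":0.0,"az":0.0},{"x":-0.005,"y":0.0,"z":0.08,"ax":0.0,"ay":0.0,"az":0.0},{"x":-0.005,"y":0.0,"z":0.12,"ax":0.0,"ay":0.0,"az":0.0},{"x":-0.005,"y":0.0,"z":0.145,"ax":0.0,"ay":0.0,"az":0.0},{"x":-0.005,"y":0.0,"z":0.148,"ax":0.0,"ay":0.0,"az":0.0},{"x":-0.005,"y":0.0,"z":0.148,"ax":0.0,"ay":0.0,"az":0.0}]'
```

```text
t: 7.55
eef_pos: [0.7218, -0.0535, -0.0197]
tool_rot: [-0.001, 0.002, 1.0, 0.0]
contact_force: [-0.2, 0.0, 0.5]
gripper_width: -0.003
grasp_force: 0.0
```

The pull comes out near z = -0.03, so I'll lower the tip a little more and push gently.

```bash
python3 -m jog '[{"x":0.005,"y":-0.002,"z":0.01,"ax":0.0,"ay":0.0,"az":0.0},{"x":0.012,"y":-0.002,"z":0.018,"ax":0.0,"ay":0.0,"az":0.0},{"x":0.02,"y":-0.002,"z":0.018,"ax":0.0,"ay":0.0,"az":0.0},{"x":0.028,"y":-0.002,"z":0.018,"ax":0.0,"ay":0.0,"az":0.0},{"x":0.034,"y":-0.002,"z":0.018,"ax":0.0,"ay":0.0,"az":0.0},{"x":0.039,"y":-0.002,"z":0.018,"ax":0.0,"ay":0.0,"az":0.0},{"x":0.044,"y":-0.002,"z":0.018,"ax":0.0,"ay":0.0,"az":0.0},{"x":0.050,"y":-0.002,"z":0.018,"ax":0.0,"ay":0.0,"az":0.0},{"x":0.057,"y":-0.002,"z":0.018,"ax":0.0,"ay":0.0,"az":0.0},{"x":0.064,"y":-0.002,"z":0.018,"ax":0.0,"ay":0.0,"az":0.0},{"x":0.072,"y":-0.002,"z":0.018,"ax":0.0,"ay":0.0,"az":0.0},{"x":0.080,"y":-0.002,"z":0.018,"ax":0.0,"ay":0.0,"az":0.0}]'
```

```text
t: 8.75
eef_pos: [0.642, -0.0565, -0.0375]
tool_rot: [0.0, 0.002, 1.0, -0.0]
contact_force: [2.6, -0.9, 1.9]
gripper_width: -0.002
grasp_force: 1.2
```

```bash
python3 -m jog '[{"x":0.008,"y":0.0,"z":0.0,"ax":0.0,"ay":0.0,"az":0.0},{"x":0.016,"y":0.0,"z":0.0,"ax":0.0,"ay":0.0,"az":0.0},{"x":0.024,"y":0.0,"z":0.0,"ax":0.0,"ay":0.0,"az":0.0},{"x":0.032,"y":0.0,"z":0.0,"ax":0.0,"ay":0.0,"az":0.0},{"x":0.040,"y":0.0,"z":0.0,"ax":0.0,"ay":0.0,"az":0.0},{"x":0.048,"y":0.0,"z":0.0,"ax":0.0,"ay":0.0,"az":0.0},{"x":0.056,"y":0.0,"z":0.0,"ax":0.0,"ay":0.0,"az":0.0},{"x":0.064,"y":0.0,"z":0.0,"ax":0.0,"ay":0.0,"az":0.0},{"x":0.072,"y":0.0,"z":0.0,"ax":0.0,"ay":0.0,"az":0.0},{"x":0.08,"y":0.0,"z":0.0,"ax":0.0,"ay":0.0,"az":0.0},{"x":0.088,"y":0.0,"z":0.0,"ax":0.0,"ay":0.0,"az":0.0},{"x":0.096,"y":0.0,"z":0.0,"ax":0.0,"ay":0.0,"az":0.0}]'
python3 -m jog '[{"x":0.006,"y":0.0,"z":0.0,"ax":0.0,"ay":0.0,"az":0.0},{"x":0.012,"y":0.0,"z":0.0,"ax":0.0,"ay":0.0,"az":0.0},{"x":0.017,"y":0.0,"z":0.0,"ax":0.0,"ay":0.0,"az":0.0},{"x":0.022,"y":0.0,"z":0.0,"ax":0.0,"ay":0.0,"az":0.0},{"x":0.026,"y":0.0,"z":0.0,"ax":0.0,"ay":0.0,"az":0.0},{"x":0.026,"y":0.0,"z":0.0,"ax":0.0,"ay":0.0,"az":0.0}]'
```

```text
t: 9.95
eef_pos: [0.5457, -0.0559, -0.0377]
tool_rot: [-0.0, 0.002, 1.0, 0.0]
contact_force: [2.0, -2.0, -0.3]
gripper_width: -0.006
grasp_force: 1.2
t: 10.55
eef_pos: [0.519, -0.0555, -0.0379]
tool_rot: [-0.001, 0.002, 1.0, 0.0]
contact_force: [-0.0, -0.5, 0.1]
gripper_width: 0.002
grasp_force: 0.0
```

```bash
for i in 1; do python3 -m jog '[{"x":0.003,"y":0.0,"z":0.0,"ax":0.0,"ay":0.0,"az":0.0},{"x":0.005,"y":0.0,"z":0.0,"ax":0.0,"ay":0.0,"az":0.0},{"x":0.005,"y":0.0,"z":0.0,"ax":0.0,"ay":0.0,"az":0.0}]'; done
python3 -m jog '[{"x":0.002,"y":0.0,"z":0.0,"ax":0.0,"ay":0.0,"az":0.0},{"x":0.003,"y":0.0,"z":0.0,"ax":0.0,"ay":0.0,"az":0.0},{"x":0.003,"y":0.0,"z":0.0,"ax":0.0,"ay":0.0,"az":0.0}]'
```

```text
t: 10.85
eef_pos: [0.5151, -0.0554, -0.0377]
tool_rot: [-0.0, 0.002, 1.0, 0.0]
contact_force: [1.2, 1.4, -0.2]
gripper_width: -0.001
grasp_force: 0.4
t: 11.15
eef_pos: [0.5131, -0.0555, -0.0376]
tool_rot: [0.001, 0.002, 1.0, 0.0]
contact_force: [3.4, -0.2, -1.9]
gripper_width: -0.005
grasp_force: 1.7
```

```bash
python3 -m jog '[{"x":0.002,"y":0.0,"z":0.0,"ax":0.0,"ay":0.0,"az":0.0},{"x":0.003,"y":0.0,"z":0.0,"ax":0.0,"ay":0.0,"az":0.0},{"x":0.003,"y":0.0,"z":0.0,"ax":0.0,"ay":0.0,"az":0.0}]'
python3 -m jog '[{"x":0.002,"y":0.0,"z":0.0,"ax":0.0,"ay":0.0,"az":0.0},{"x":0.002,"y":0.0,"z":0.0,"ax":0.0,"ay":0.0,"az":0.0},{"x":0.002,"y":0.0,"z":0.0,"ax":0.0,"ay":0.0,"az":0.0}]'
```

```text
t: 11.45
eef_pos: [0.513, -0.0555, -0.0372]
tool_rot: [0.003, 0.002, 1.0, -0.0]
contact_force: [9.4, 0.9, -5.7]
gripper_width: 0.004
grasp_force: 4.6
t: 11.75
eef_pos: [0.5131, -0.0555, -0.0368]
tool_rot: [0.005, 0.002, 1.0, -0.0]
contact_force: [12.3, 0.1, -8.9]
gripper_width: -0.001
grasp_force: 6.3
```

It stopped hard with the pull at about 0.505, the expected home position. I'll back off and check.

```bash
python3 -m jog '[{"x":-0.01,"y":0.0,"z":0.0,"ax":0.0,"ay":0.0,"az":0.0},{"x":-0.03,"y":0.0,"z":0.0,"ax":0.0,"ay":0.0,"az":0.0},{"x":-0.06,"y":0.0,"z":0.0,"ax":0.0,"ay":0.0,"az":0.0},{"x":-0.09,"y":0.0,"z":-0.03,"ax":0.0,"ay":0.0,"az":0.0},{"x":-0.1,"y":0.0,"z":-0.07,"ax":0.0,"ay":0.0,"az":0.0},{"x":-0.1,"y":0.0,"z":-0.11,"ax":0.0,"ay":0.0,"az":0.0},{"x":-0.1,"y":0.0,"z":-0.15,"ax":0.0,"ay":0.0,"az":0.0},{"x":-0.1,"y":0.0,"z":-0.16,"ax":0.0,"ay":0.0,"az":0.0},{"x":-0.1,"y":0.0,"z":-0.16,"ax":0.0,"ay":0.0,"az":0.0}]'
python3 - <<'E'
from h import *
im=read_camera("wrist");c=camera_params("wrist");cv2.imwrite("pics/w4.png",cv2.convertScaleAbs(im[:,:,::-1],alpha=1.3));np.save("w4.npy",c,allow_pickle=True)
print(proj(c,[[.488,-.056,0],[.505,-.056,-.022]]).round(1))
E
```

```text
t: 12.65
eef_pos: [0.6076, -0.0565, 0.1237]
tool_rot: [0.001, 0.003, 1.0, 0.0]
contact_force: [-0.3, -0.0, -0.2]
gripper_width: 0.002
grasp_force: 0.0
[[320.3  46.2]
 [320.5  80.4]]
```

View pics/w4.png

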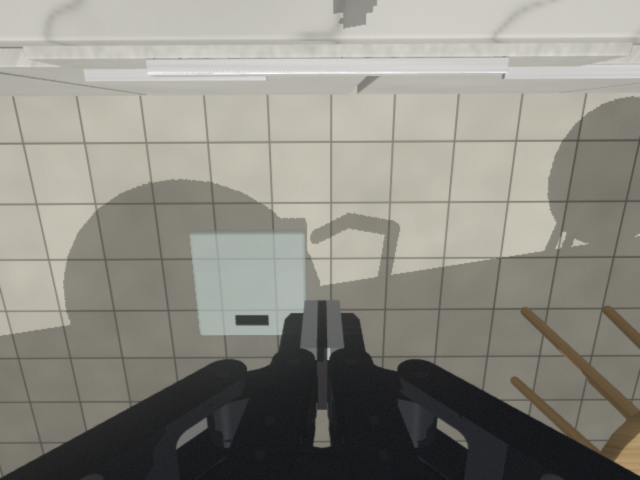

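The picture shows the drawer flush. The counter edge is at row 43 and the pull's outer face at row 74, which fits the home position. The arm is clear, so I'm handing in.

```bash
python3 -c "
from station import *
print(hand_in())"
```

```text
the job is handed in; nothing more can be done
None
```

I flipped the compact's lid over and pressed it shut, then pushed the drawer gently home and handed the job in with the arm clear; the hand-in returned no verdict.

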